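Sort the sample tubes into the dishes of their colour

TASK

Stand each of the four sample tubes with a coloured cap (blue, red, yellow and green) upright in the shallow dish of the same colour, flat on the dish's floor. Leave the two white-capped tubes standing where they are, and let go of everything at the end.

Things in the scene. Friction and masses are not known exactly. Their poses are not given: they have to be found in the camera images.
- tube_blue_center (a point): blue-capped tube with a blue label band, belongs in the blue dish; screw-capped sample tube: a white cylindrical body 26 mm across and 58 mm high with a blue screw cap 30 mm across on top, 76 mm tall in all, standing upright, about 40 g; the point is at its centre on the body, 38 mm above its foot, z along the tube (up); rigid, can be gripped across the body at any yaw
- tube_red_center (a point): red-capped tube with a red label band, belongs in the red dish; screw-capped sample tube: a white cylindrical body 26 mm across and 58 mm high with a red screw cap 30 mm across on top, 76 mm tall in all, standing upright, about 40 g; the point is at its centre on the body, 38 mm above its foot, z along the tube (up); rigid, can be gripped across the body at any yaw
- tube_yellow_center (a point): yellow-capped tube with a yellow label band, belongs in the yellow dish; screw-capped sample tube: a white cylindrical body 26 mm across and 58 mm high with a yellow screw cap 30 mm across on top, 76 mm tall in all, standing upright, about 40 g; the point is at its centre on the body, 38 mm above its foot, z along the tube (up); rigid, can be gripped across the body at any yaw
- tube_green_center (a point): green-capped tube with a green label band, belongs in the green dish; screw-capped sample tube: a white cylindrical body 26 mm across and 58 mm high with a green screw cap 30 mm across on top, 76 mm tall in all, standing upright, about 40 g; the point is at its centre on the body, 38 mm above its foot, z along the tube (up); rigid, can be gripped across the body at any yaw
- tube_white_a_center (a point): one of two all-white tubes, which stay where they are; screw-capped sample tube: a white cylindrical body 26 mm across and 58 mm high with a white screw cap 30 mm across on top, 76 mm tall in all, standing upright, about 40 g; the point is at its centre on the body, 38 mm above its foot, z along the tube (up); rigid, can be gripped across the body at any yaw
- tube_white_b_center (a point): one of two all-white tubes, which stay where they are; screw-capped sample tube: a white cylindrical body 26 mm across and 58 mm high with a white screw cap 30 mm across on top, 76 mm tall in all, standing upright, about 40 g; the point is at its centre on the body, 38 mm above its foot, z along the tube (up); rigid, can be gripped across the body at any yaw
- dish_blue_floor (a point): blue shallow round dish fixed to the bench, 60 mm across, rim 10 mm above the bench, wall 3 mm, open at the top; the point is at the middle of its inner floor, 3 mm above the bench; flat floor about 50 mm across, z up
- dish_red_floor (a point): red shallow round dish fixed to the bench, 60 mm across, rim 10 mm above the bench, wall 3 mm, open at the top; the point is at the middle of its inner floor, 3 mm above the bench; flat floor about 50 mm across, z up
- dish_yellow_floor (a point): yellow shallow round dish fixed to the bench, 60 mm across, rim 10 mm above the bench, wall 3 mm, open at the top; the point is at the middle of its inner floor, 3 mm above the bench; flat floor about 50 mm across, z up
- dish_green_floor (a point): green shallow round dish fixed to the bench, 60 mm across, rim 10 mm above the bench, wall 3 mm, open at the top; the point is at the middle of its inner floor, 3 mm above the bench; flat floor about 50 mm across, z up
There are look-alikes about, which are no part of the job. There is more than one size of the part that bears tube_yellow_center; the job needs the largest.

How it is judged (in metres and radians):
At the end, for the whole second after the job is handed in: Each coloured tube stands upright (within 0.1 rad) on the inner floor of the dish of its colour, its centre within 15 mm of the dish's centre and 33 to 43 mm above the dish's floor; both white tubes stand upright within 20 mm of where they started; all is released and stays so (horizontal distance between tube_blue_center and dish_blue_floor below 0.015 m and angle between each of tube_blue_center, tube_red_center, tube_yellow_center, tube_green_center, tube_white_a_center, tube_white_b_center's own z axis and vertical below 0.1 rad and z of tube_blue_center in the frame of dish_blue_floor between 0.033 and 0.043 m and distance of each of tube_blue_center, tube_red_center, tube_yellow_center, tube_green_center from where it was at the start of the episode above 0.03 m and horizontal distance between tube_red_center and dish_red_floor below 0.015 m and z of tube_red_center in the frame of dish_red_floor between 0.033 and 0.043 m and horizontal distance between tube_yellow_center and dish_yellow_floor below 0.015 m and z of tube_yellow_center in the frame of dish_yellow_floor between 0.033 and 0.043 m and horizontal distance between tube_green_center and dish_green_floor below 0.015 m and z of tube_green_center in the frame of dish_green_floor between 0.033 and 0.043 m and distance of each of tube_white_a_center, tube_white_b_center from where it was at the start of the episode below 0.02 m); the robot touches nothing.
It fails at once if a white tube is moved more than 30 mm or knocked over (distance of any of tube_white_a_center, tube_white_b_center from where it was at the start of the episode above 0.03 m or angle between any of tube_white_a_center, tube_white_b_center's own z axis and vertical above 0.6 rad).
It also fails if it takes over 96 s, if anything falls off the work surface, if the arm or the gripper's body presses on something with over 40 N, if the wrist force passes 120 N, or if a joint passes its speed limit or range.

ROBOT

A 6-joint arm with a two-finger parallel gripper is mounted at the origin on a cart in front of the work surface, level with it; the furniture and walls round the work are solid. World frame = base frame: x ahead of the robot, y to its left, z up, the work surface at z = 0. Lengths are in m, angles in degrees, forces in N, time in s.
With the tool pointing down it reaches from about 0.4 to 0.825 m from the base axis. Payload 7 kg.
Tool frame: the origin (TCP) lies midway between the tips of the shut fingers; the grasp point (between the pads) lies r.pinch_z behind it (r.pinch_z is the distance from the TCP to the grasp point, in m); z points along the fingers, y is the line along which they close (so a half turn about z gives the same grasp; the last joint's range is limited). The gripper opens to 88 mm and grips with 3 to 60 N. Pads are 19 mm wide; open, the fingers measure 130 mm over their backs; the gripper's body (78 mm by 193 mm) begins 47 mm behind the grasp point.
Start: joints at [-56.201, 20.546, 0.682, 0, -70.136, -16.507], TCP at [0.201, -0.644, 0.227] pointing down, gripper open.
Joint ranges: [-176.03, 176.03], [-82.01, 121.73], [-58.28, 71.71], [-173.87, 95.51], [-174.79, -0.11], [-173.66, 173.66]. Speed limits (degrees/s): [136.94, 136.94, 172.46, 180, 180, 180].

INTERFACE

Orientations are given as [roll, pitch, yaw] about the fixed x, y, z axes, in that order (R = Rz(yaw) Ry(pitch) Rx(roll)).
In Python, from plant import r, optics, job gives the robot as it stands.
- The arm moves only by the shell command python3 -m crank 'ROWS' [FORCE]. ROWS is JSON, a list of rows, each an object with "xyz": the shift along the tool's x, y, z in units of 30 mm (1.0 is 30 mm), a list of three; "delta_rot": the turn, a rotation vector about the tool's x, y, z in degrees, a list of three; "claw": the closure, from 0 (fully open) to 1 (shut). A call has 1 to 20 rows; each row is the pose to reach, as a shift and turn from the pose commanded when the call began, along the tool's axes at that moment; what a row does not reach only later rows make up. A row lasts 1/8 s, in which the tool goes at most 62.5 mm and 10.7 degrees, less where a joint would pass 70% of its speed; a pose out of reach is approached as far as the arm can. A call with a gripper value outside its range is refused whole. The fingers move at their own pace and stop on an object; FORCE is the grip in N (left out, the last holds). Time passes only in rows, so rows that repeat a pose let the fingers close. It gives the time, the measured TCP pose, the force, the opening and the grip force at its end, in the units of the state.
- r.get_state(): the state, without advancing time (a new reading comes with each control period).
- optics.capture(name): name is "scene" or "top" or "wrist"; returns a dict with "img" (400x640x3 uint8, blue, green, red), "fovy" (degrees; the focal length in pixels is half the picture's height over the tangent of half this angle, whatever the lens; pixels are square), "cx", "cy" (the principal point, pixels), "eye" and "rotation" of the camera in the world; the wrist camera has in their place "hand_eye" (4x4, takes a point from camera to tool coordinates, whose origin is the TCP and whose axes are the flange's). Camera axes: x right, y up, looking along -z (the intrinsics and any distortion apply to the point x, -y, -z); pixel columns grow to the right and rows downward; lengths in m; the calibration is good to about 2 mm. A picture is of the moment at which its call begins: read the wrist's pose just before it. There is no depth.
- job.close_job(): hands the job in; it is judged then, once.
The state is a dict: "time_s": time; "joints": joint angles; "qd": joint speeds; "joint_torque": joint torques, N m; "tcp_pos": TCP position; "eef_rot": TCP orientation; "contact_force": force on the tool from outside, world axes, zero at the start; "moment": the same for the moment, N m; "gripper_width": finger opening in m; "gripper_force": force on a finger pad.
Only numpy, scipy, OpenCV 4.12 (cv2) and the standard library are available. Lean on these libraries where they do the work, as an engineer would, in place of code of your own. Each camera call takes 0.05 s, during which the arm holds its last target. There are 200 camera calls.

## Working session

There is one attempt and no reset: what is moved stays moved. The work goes in short steps, Python scripts to look and compute and a shell command to move; the robot and the scene stay as the last step left them, time stands still between calls to the robot, and variables do not carry over. Pictures are saved under pics/ and viewed, at most 14 in all, crops included, and the job is handed in when it is done.

```bash
ls; mkdir -p pics; python3 - <<'E'
from plant import r,optics,job
import cv2
s=r.get_state();print({k:s[k] for k in('time_s','tcp_pos','eef_rot','gripper_width')},r.pinch_z)
for n in('scene','top'):
    c=optics.capture(n);cv2.imwrite(f'pics/{n}0.png',c['img']);print(n,{k:v for k,v in c.items() if k!='img'})
E
```

```text
pics
{'time_s': 0.0, 'tcp_pos': array([ 0.2004627, -0.6440066,  0.2256203]), 'eef_rot': array([ 1.79903652e+02, -7.21067823e-03, -1.62713964e+02]), 'gripper_width': 0.08767953709919503} 0.0188
scene {'fovy': 48.55996000119699, 'cx': 324.1205334509194, 'cy': 200.91892996289698, 'eye': array([-0.05443002, -0.60396435,  0.48631094]), 'rotation': array([ 64.84205437,   0.76532321, -38.60763851])}
top {'fovy': 50.597563696799355, 'cx': 316.815186734122, 'cy': 203.80829297518693, 'eye': array([0.31489828, 0.12169113, 0.91369701]), 'rotation': array([ 1.24839605e+01, -1.44725938e-02, -8.92612313e+01])}
```

View pics/scene0.png

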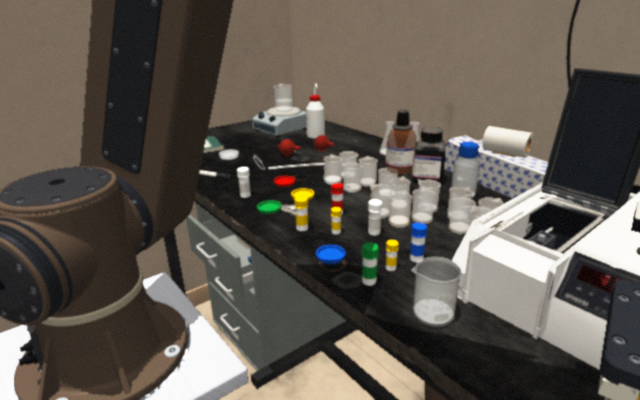

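View pics/top0.png

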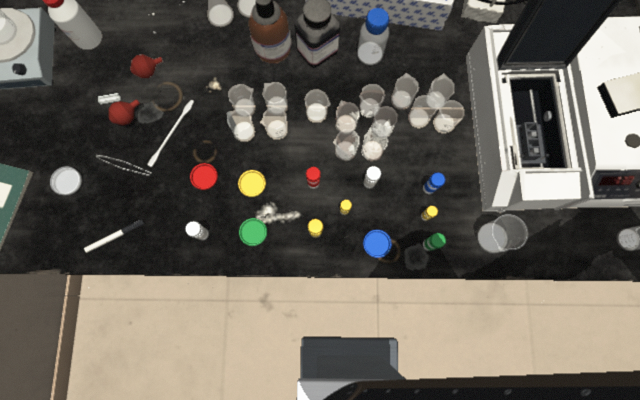

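Scene picture: candidates are:
- **Yellow-capped:** (302,212), (336,220) and (391,253). The one at (302,212) looks the largest; in the top view these are (316,227), (346,206) and (429,212).
- **Red:** tube at scene (337,195). The red-capped bottle at (315,115) and the red bulbs at (289,147) and (322,142) are look-alikes.
- **Blue:** tube at (418,242). The blue-capped bottle at (468,165) is a look-alike.
- **Green:** tube at (370,264).
- **White:** tubes at (243,182) and (375,217).
- **Dishes (top view):** red (204,176), yellow (252,183), green (252,232), blue (377,243). There is also a white dish at (65,180), which is not part of the job.

Next I'll measure these and check one crop.

```bash
cat > h.py <<'E'
import numpy as np,cv2
from scipy.spatial.transform import Rotation as R
from plant import r,optics,job
def cam(n):
    s=r.get_state(); c=optics.capture(n)
    c['f']=200/np.tan(np.radians(c['fovy']/2))
    if n=='wrist':
        T=np.array(c['hand_eye']);Rt=R.from_euler('xyz',s['eef_rot'],degrees=True).as_matrix()
        c['R']=Rt@T[:3,:3];c['o']=s['tcp_pos']+Rt@T[:3,3]
    else: c['R']=R.from_euler('xyz',c['rotation'],degrees=True).as_matrix();c['o']=np.array(c['eye'])
    return c
def ray(c,u,v):
    d=c['R']@np.array([(u-c['cx'])/c['f'],-(v-c['cy'])/c['f'],-1]);return d/np.linalg.norm(d)
def plane(c,u,v,z):
    d=ray(c,u,v);return c['o']+d*(z-c['o'][2])/d[2]
def proj(c,p):
    q=c['R'].T@(np.array(p)-c['o']);return c['cx']-c['f']*q[0]/q[2],c['cy']+c['f']*q[1]/q[2]
HUE={'red':[(0,8),(172,180)],'yellow':[(22,34)],'green':[(45,80)],'blue':[(100,125)]}
def blobs(c,col,smin=130,vmin=60,amin=25):
    h=cv2.cvtColor(c['img'],cv2.COLOR_BGR2HSV)
    m=sum(cv2.inRange(h,(a,smin,vmin),(b,255,255)) for a,b in HUE[col])
    m=cv2.morphologyEx(m,cv2.MORPH_CLOSE,np.ones((3,3)))
    n,l,st,ce=cv2.connectedComponentsWithStats(m)
    return [(ce[i].round(1),st[i][:5]) for i in range(1,n) if st[i][4]>=amin],l
E
python3 - <<'E'
from h import *
t=cam('top');s=cam('scene')
for k in HUE:
    print(k)
    for ce,st in blobs(t,k)[0]: print(' top',ce,st,plane(t,*ce,.067).round(4),plane(t,*ce,.008).round(4))
    for ce,st in blobs(s,k)[0]: print(' scn',ce,st,plane(s,*ce,.067).round(4),plane(s,*ce,.008).round(4))
cv2.imwrite('pics/crop1.png',cv2.resize(s['img'][165:290,260:460],None,fx=4,fy=4,interpolation=cv2.INTER_CUBIC))
E
```

```text
red
 top [52.9  2.5] [ 43   0  20   7 110] [0.9667 0.7344 0.067 ] [1.0121 0.7771 0.008 ]
 top [143.5  65.3] [130  54  32  24 487] [0.8108 0.5108 0.067 ] [0.8453 0.5379 0.008 ]
 top [121.6 111.7] [108 100  31  25 521] [0.7    0.5468 0.067 ] [0.7268 0.5764 0.008 ]
 top [203.3 175.9] [189 162  29  28 621] [0.5587 0.3607 0.067 ] [0.5757 0.3774 0.008 ]
 top [313.  175.7] [306 166  15  21 246] [0.5621 0.1326 0.067 ] [0.5793 0.1334 0.008 ]
 top [627.5 179.8] [622 176  11   8  51] [ 0.5617 -0.5204  0.067 ] [ 0.5789 -0.5651  0.008 ]
 scn [314.5  97.3] [310  94  10   7  56] [1.1402 0.9695 0.067 ] [1.3083 1.1909 0.008 ]
 scn [322.4 142.6] [313 135  22  17 209] [0.7588 0.432  0.067 ] [0.8733 0.5778 0.008 ]
 scn [287.8 146.2] [278 139  23  17 231] [0.6576 0.4729 0.067 ] [0.7577 0.6245 0.008 ]
 scn [284.2 180.4] [273 175  23  12 236] [0.4974 0.2545 0.067 ] [0.575  0.3753 0.008 ]
 scn [336.5 188.3] [330 182  14  13 142] [0.5645 0.1332 0.067 ] [0.6516 0.2369 0.008 ]
 scn [336.9 203.5] [331 200  13  10  71] [0.5114 0.0687 0.067 ] [0.5911 0.1633 0.008 ]
 scn [604.8 280.1] [601 275   9  11  58] [ 0.654
[... 1345 characters left out ...]
138] [ 0.3828 -0.1673  0.067 ] [ 0.4443 -0.1058  0.008 ]
blue
 top [376.8  20.4] [366   7  23  27 479] [ 0.93   -0.0066  0.067 ] [ 0.9728 -0.0155  0.008 ]
 top [435.  181.6] [425 172  21  20 266] [ 0.5527 -0.1206  0.067 ] [ 0.5693 -0.1374  0.008 ]
 top [376.8 243. ] [363 229  29  29 655] [0.4233 0.0024 0.067 ] [ 0.4308 -0.0059  0.008 ]
 scn [468.2 149.5] [459 142  19  16 262] [1.0391 0.1013 0.067 ] [1.1929 0.2006 0.008 ]
 scn [418.6 229.7] [411 223  17  15 222] [ 0.5565 -0.1242  0.067 ] [ 0.6424 -0.0567  0.008 ]
 scn [330.2 253.3] [315 244  32  20 512] [ 0.3699 -0.0808  0.067 ] [ 0.4297 -0.0072  0.008 ]
 scn [416.9 249.7] [410 244  15  12 145] [ 0.497 -0.171  0.067] [ 0.5746 -0.1101  0.008 ]
```

View pics/crop1.png

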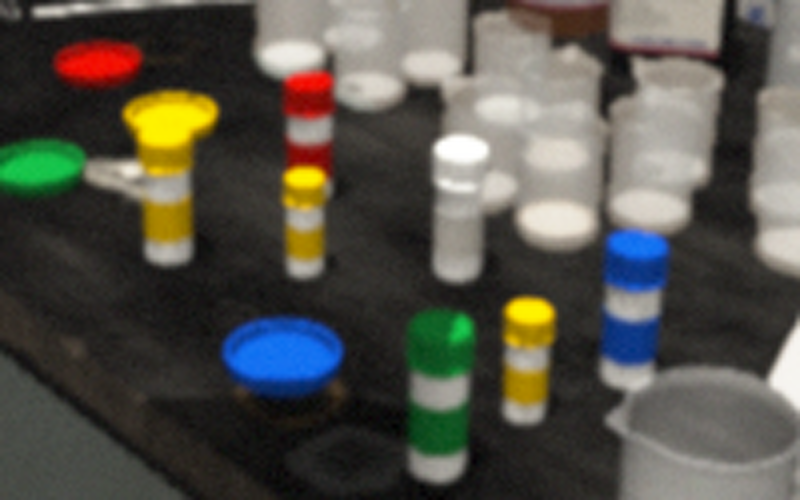

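The crop shows yellow tubes at crop (168,195), (305,222) and (527,360). The left one, scene (302,212), is clearly the largest and is the one to move. Dish and tube positions agree between the two views to about 2 mm. I'll move over the green tube first, with yaw 135° so the gripper body stays clear of the big beaker.

```bash
python3 -m crank '[{"xyz":[-6.3,7.2,0],"delta_rot":[0,0,31],"claw":0.3},{"xyz":[-12.53,14.43,0],"delta_rot":[0,0,62.3],"claw":0.3},{"xyz":[-12.53,14.43,0],"delta_rot":[0,0,62.3],"claw":0.3},{"xyz":[-12.53,14.43,0],"delta_rot":[0,0,62.3],"claw":0.3},{"xyz":[-12.53,14.43,0],"delta_rot":[0,0,62.3],"claw":0.3},{"xyz":[-12.53,14.43,0],"delta_rot":[0,0,62.3],"claw":0.3},{"xyz":[-12.53,14.43,0],"delta_rot":[0,0,62.3],"claw":0.3},{"xyz":[-12.53,14.43,0],"delta_rot":[0,0,62.3],"claw":0.3},{"xyz":[-12.53,14.43,0],"delta_rot":[0,0,62.3],"claw":0.3},{"xyz":[-12.53,14.43,0],"delta_rot":[0,0,62.3],"claw":0.3},{"xyz":[-12.53,14.43,0],"delta_rot":[0,0,62.3],"claw":0.3},{"xyz":[-12.53,14.43,0],"delta_rot":[0,0,62.3],"claw":0.3},{"xyz":[-12.53,14.43,0],"delta_rot":[0,0,62.3],"claw":0.3},{"xyz":[-12.53,14.43,0],"delta_rot":[0,0,62.3],"claw":0.3},{"xyz":[-12.53,14.43,0],"delta_rot":[0,0,62.3],"claw":0.3}]' 15; python3 - <<'E'
from h import *
w=cam('wrist');cv2.imwrite('pics/w1.png',w['img']);print(w['hand_eye'],w['fovy'],w['cx'],w['cy'],w['o'])
for k in HUE:
    for ce,st in blobs(w,k)[0]: print(k,ce,st,plane(w,*ce,.072).round(4),plane(w,*ce,.008).round(4))
E
```

```text
time_s: 2.08
tcp_pos: [0.4306, -0.12, 0.2266]
eef_rot: [180.0, 0.0, 134.9]
contact_force: [0.6, 0.3, -0.9]
gripper_width: 0.0615
gripper_force: 0.0
[[-8.89116629e-04  9.63310908e-01  2.68386484e-01  7.17366657e-02]
 [ 9.99999336e-01  1.05311517e-03 -4.67092431e-04  4.66050861e-04]
 [-7.32597112e-04  2.68385891e-01 -9.63311205e-01 -1.58313563e-01]
 [ 0.00000000e+00  0.00000000e+00  0.00000000e+00  1.00000000e+00]] 68.01938414566503 317.63742368905196 195.75970953354297 [ 0.38030734 -0.06885881  0.38488744]
red [585.5 100.6] [ 564   84   44   33 1147] [0.563  0.1302 0.072 ] [0.6003 0.1709 0.008 ]
red [546.  102.7] [536  91  24  24 363] [0.5365 0.101  0.072 ] [0.5684 0.1357 0.008 ]
yellow [517.5  19.7] [ 497    0   42   41 1253] [0.454 0.124 0.072] [0.469  0.1634 0.008 ]
yellow [626.5  19.4] [ 611    0   29   41 1049] [0.5264 0.1965 0.072 ] [0.5563 0.2508 0.008 ]
yellow [485.4  35.3] [476  16  26  33 361] [0.4433 0.0947 0.072 ] [0.4562 0.1282 0.008 ]
yellow [481.5 106.8] [460  95  40  24 664] [0.4936 0.0527 0.072 ] [0.5168 0.0775 0.008 ]
yellow [356.9 208.8] [346 195  23  28 470] [ 0.4835 -0.1104  0.072 ] [ 0.5046 -0.1189  0.008 ]
yellow [198.1 269.4] [189 243  23  54 558] [ 0.4057 -0.2935  0.072 ] [ 0.4109 -0.3394  0.008 ]
yellow [437.1 269.1] [425 244  22  52 529] [ 0.6049 -0.0948  0.072 ] [ 0.6509 -0.1001  0.008 ]
yellow [424.4 313.3] [ 237  305  338   15 3241] [ 0.6413 -0.1442  0.072 ] [ 0.6947 -0.1596  0.008 ]
green [317.6 178.9] [304 162  29  34 723] [ 0.4286 -0.1171  0.072 ] [ 0.4385 -0.127   0.008 ]
blue [383.4 105.1] [ 358   79   52   53 2107] [ 0.422  -0.0163  0.072 ] [ 0.4305 -0.0055  0.008 ]
```

View pics/w1.png

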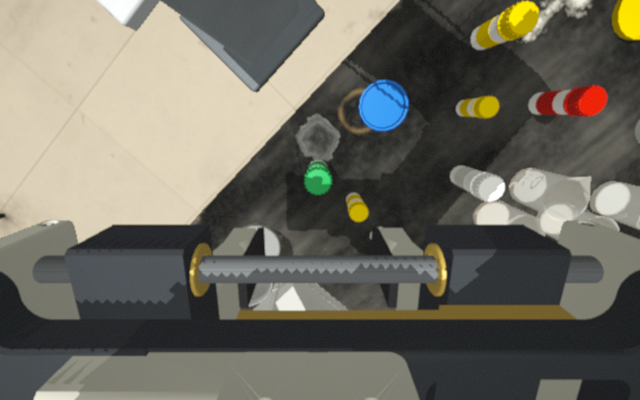

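The wrist view shows the green cap at (318,179) just ahead of the fingers, the blue dish at (383,105), the small yellow at (357,209), and nothing under the finger paths. The positions match the top and scene estimates. Next I'll descend, grip and lift.

```bash
python3 -m crank '[{"xyz":[0.06,0.03,2],"delta_rot":[0,0,0],"claw":0.3},{"xyz":[0.06,0.03,4],"delta_rot":[0,0,0],"claw":0.3},{"xyz":[0.06,0.03,5.7],"delta_rot":[0,0,0],"claw":0.3},{"xyz":[0.06,0.03,6.5],"delta_rot":[0,0,0],"claw":0.3},{"xyz":[0.06,0.03,6.88],"delta_rot":[0,0,0],"claw":0.3},{"xyz":[0.06,0.03,6.88],"delta_rot":[0,0,0],"claw":0.3},{"xyz":[0.06,0.03,6.88],"delta_rot":[0,0,0],"claw":0.6},{"xyz":[0.06,0.03,6.88],"delta_rot":[0,0,0],"claw":0.8},{"xyz":[0.06,0.03,6.88],"delta_rot":[0,0,0],"claw":0.9},{"xyz":[0.06,0.03,6.88],"delta_rot":[0,0,0],"claw":0.9},{"xyz":[0.06,0.03,6.88],"delta_rot":[0,0,0],"claw":0.9},{"xyz":[0.06,0.03,6.88],"delta_rot":[0,0,0],"claw":0.9},{"xyz":[0.06,0.03,6.4],"delta_rot":[0,0,0],"claw":0.9},{"xyz":[0.06,0.03,5.2],"delta_rot":[0,0,0],"claw":0.9},{"xyz":[0.06,0.03,3.8],"delta_rot":[0,0,0],"claw":0.9},{"xyz":[0.06,0.03,2.5],"delta_rot":[0,0,0],"claw":0.9},{"xyz":[0.06,0.03,2.5],"delta_rot":[0,0,0],"claw":0.9}]' 15
```

```text
time_s: 4.25
tcp_pos: [0.4321, -0.1173, 0.1542]
eef_rot: [179.7, 0.2, 135.0]
contact_force: [-0.7, -0.2, -1.4]
gripper_width: 0.027
gripper_force: 15.0
```

```bash
python3 -m crank '[{"xyz":[0.6,0.7,0],"delta_rot":[0,0,-4],"claw":0.9},{"xyz":[1.8,2.0,0],"delta_rot":[0,0,-10],"claw":0.9},{"xyz":[3.1,3.5,0],"delta_rot":[0,0,-17],"claw":0.9},{"xyz":[4.4,5.0,0],"delta_rot":[0,0,-25],"claw":0.9},{"xyz":[5.7,6.4,0],"delta_rot":[0,0,-32],"claw":0.9},{"xyz":[7.0,7.9,0],"delta_rot":[0,0,-39],"claw":0.9},{"xyz":[8.0,9.0,0],"delta_rot":[0,0,-43],"claw":0.9},{"xyz":[8.43,9.44,0],"delta_rot":[0,0,-45],"claw":0.9},{"xyz":[8.43,9.44,0],"delta_rot":[0,0,-45],"claw":0.9},{"xyz":[8.43,9.44,0],"delta_rot":[0,0,-45],"claw":0.9},{"xyz":[8.43,9.44,0],"delta_rot":[0,0,-45],"claw":0.9}]' 15; python3 - <<'E'
from h import *
w=cam('wrist');cv2.imwrite('pics/w2.png',w['img'])
for k in HUE:
    for ce,st in blobs(w,k)[0]: print(k,ce,st,plane(w,*ce,.21).round(4),plane(w,*ce,.008).round(4))
E
```

```text
time_s: 5.62
tcp_pos: [0.4516, 0.2605, 0.1515]
eef_rot: [-180.0, -0.0, 179.9]
contact_force: [-0.8, 0.3, -0.4]
gripper_width: 0.0277
gripper_force: 15.0
yellow [166.7 201.3] [ 139  176   61   49 1733] [0.4098 0.2075 0.21  ] [0.47   0.1001 0.008 ]
yellow [135.5 231.9] [120 224  25  22 254] [0.4214 0.1946 0.21  ] [0.5048 0.0611 0.008 ]
yellow [111.4 246.1] [ 95 234  33  22 575] [0.4269 0.1848 0.21  ] [0.5217 0.0315 0.008 ]
yellow [257.  270.3] [252 244  13  53 361] [0.437  0.2377 0.21  ] [0.5521 0.1913 0.008 ]
yellow [378.1 270.4] [372 244  12  52 330] [0.4372 0.2832 0.21  ] [0.5526 0.329  0.008 ]
yellow [353.7 313.1] [ 169  305  337   15 3435] [0.4559 0.2746 0.21  ] [0.6092 0.303  0.008 ]
green [318.8 184. ] [ 290  157   58   56 2542] [0.4037 0.261  0.21  ] [0.4515 0.2617 0.008 ]
green [315.7 231.3] [292 219  49  32 706] [0.4213 0.2598 0.21  ] [0.5046 0.2583 0.008 ]
green [317.4 252. ] [300 248  36   8 168] [0.4295 0.2604 0.21  ] [0.5295 0.26   0.008 ]
green [317.9 296.4] [ 282  284   73   26 1832] [0.4483 0.2606 0.21  ] [0.5863 0.2605 0.008 ]
blue [ 58.3 163.7] [  26  135   66   59 3017] [0.3964 0.1726 0.21  ] [ 0.4294 -0.0055  0.008 ]
```

View pics/w2.png

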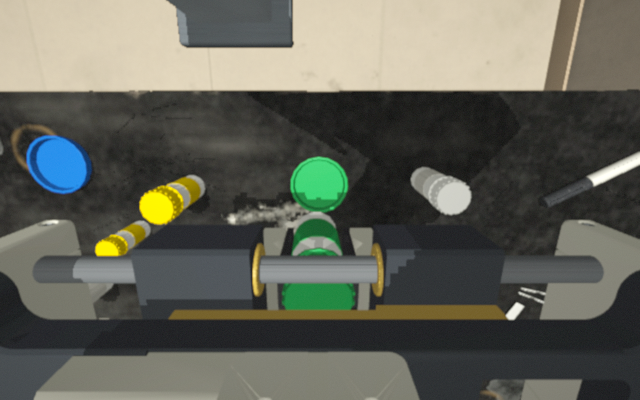

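The wrist view shows the green dish at (319,184), which works out to (0.4515, 0.2617), with the held tube at (318,290) lined up with it. I'll lower, release, and go on over the large yellow tube.

```bash
python3 -m crank '[{"xyz":[0,0,1.5],"delta_rot":[0,0,0],"claw":0.9},{"xyz":[0,0,3.0],"delta_rot":[0,0,0],"claw":0.9},{"xyz":[0,0,3.9],"delta_rot":[0,0,0],"claw":0.9},{"xyz":[0,0,4.2],"delta_rot":[0,0,0],"claw":0.9},{"xyz":[0,0,4.27],"delta_rot":[0,0,0],"claw":0.9},{"xyz":[0,0,4.27],"delta_rot":[0,0,0],"claw":0.9},{"xyz":[0,0,4.27],"delta_rot":[0,0,0],"claw":0.5},{"xyz":[0,0,4.27],"delta_rot":[0,0,0],"claw":0.4},{"xyz":[0,0,4.27],"delta_rot":[0,0,0],"claw":0.3},{"xyz":[0,0,4.27],"delta_rot":[0,0,0],"claw":0.3},{"xyz":[0,0,3.8],"delta_rot":[0,0,0],"claw":0.3},{"xyz":[0,0,2.3],"delta_rot":[0,0,0],"claw":0.3},{"xyz":[0,0,0.5],"delta_rot":[0,0,0],"claw":0.3},{"xyz":[0,0,-1],"delta_rot":[0,0,0],"claw":0.3},{"xyz":[0,-1.4,-1],"delta_rot":[0,0,0],"claw":0.3},{"xyz":[-0.03,-3.2,-1],"delta_rot":[0,0,0],"claw":0.3},{"xyz":[-0.07,-4.53,-1],"delta_rot":[0,0,0],"claw":0.3},{"xyz":[-0.07,-4.53,-1],"delta_rot":[0,0,0],"claw":0.3},{"xyz":[-0.07,-4.53,-1],"delta_rot":[0,0,0],"claw":0.3}]' 15; python3 - <<'E'
from h import *
for n in('wrist','scene','top'):
  w=cam(n);cv2.imwrite(f'pics/3{n}.png',w['img'])
  for k in ['green','yellow']:
    for ce,st in blobs(w,k)[0]: print(n,k,ce,st,plane(w,*ce,.075).round(4),plane(w,*ce,.07).round(4),plane(w,*ce,.008).round(4))
E
```

```text
time_s: 8.05
tcp_pos: [0.4541, 0.1259, 0.1824]
eef_rot: [180.0, 0.1, 180.0]
contact_force: [0.5, -0.1, 0.5]
gripper_width: 0.0615
gripper_force: 0.0
wrist green [444.3 179.9] [ 410  150   71   59 2528] [0.4419 0.2422 0.075 ] [0.4431 0.2444 0.07  ] [0.457  0.2716 0.008 ]
wrist yellow [318.3 190.4] [ 302  170   34   41 1066] [0.4517 0.1266 0.075 ] [0.453  0.1266 0.07  ] [0.4692 0.1268 0.008 ]
wrist yellow [112.  211.1] [ 97 203  24  20 226] [ 0.4715 -0.0681  0.075 ] [ 0.4732 -0.0717  0.07  ] [ 0.494 -0.117  0.008]
wrist yellow [ 87.2 223.3] [ 72 210  31  27 601] [ 0.4837 -0.0941  0.075 ] [ 0.4856 -0.0982  0.07  ] [ 0.5093 -0.1495  0.008 ]
wrist yellow [263.6 225.1] [250 213  24  30 320] [0.4859 0.0742 0.075 ] [0.4878 0.0733 0.07  ] [0.512  0.0612 0.008 ]
wrist yellow [435.3 267. ] [417 240  30  56 590] [0.5309 0.2434 0.075 ] [0.5337 0.2456 0.07  ] [0.5684 0.273  0.008 ]
wrist yellow [198.  269.3] [189 243  23  53 544] [0.533  0.0063 0.075 ] [0.5358 0.004  0.07  ] [ 0.5709 -0.0239  0.008 ]
wrist yellow [422.  313.2] [ 237  305  338   15 3306] [0.5848 0.2351 0.075 ] [0.5886 0.2372 0.07  
[... 531 characters left out ...]
 14  12 133] [0.398  0.0438 0.075 ] [0.4035 0.0517 0.07  ] [0.4717 0.1494 0.008 ]
scene yellow [335.9 225.4] [331 222  11   8  76] [ 0.4352 -0.0188  0.075 ] [ 0.4412 -0.0117  0.07  ] [0.515  0.0765 0.008 ]
scene yellow [391.5 245.1] [385 239  14  13 165] [ 0.4638 -0.1399  0.075 ] [ 0.4701 -0.1342  0.07  ] [ 0.5482 -0.0643  0.008 ]
scene yellow [390.9 261. ] [385 256  13  10 100] [ 0.425  -0.1753  0.075 ] [ 0.4309 -0.1701  0.07  ] [ 0.5031 -0.1055  0.008 ]
top yellow [429.9 212.1] [422 205  16  15 161] [ 0.4864 -0.1049  0.075 ] [ 0.4874 -0.1063  0.07  ] [ 0.5001 -0.123   0.008 ]
top yellow [315.  230.6] [308 227  15   9 117] [0.4456 0.1268 0.075 ] [0.4464 0.1268 0.07  ] [0.456  0.1272 0.008 ]
```

View pics/3wrist.png

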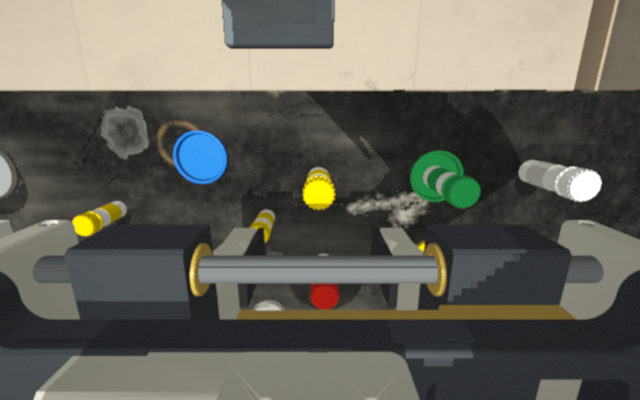

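Wrist view: the green tube now stands inside its dish, with its cap at (463,192) and base at about (437,175). The large yellow cap is at (318,190), on the finger centreline. Next I'll grip it, lift it and carry it over the yellow dish.

```bash
python3 -m crank '[{"xyz":[0,0,1.8],"delta_rot":[0,0,0],"claw":0.3},{"xyz":[0,0,3.6],"delta_rot":[0,0,0],"claw":0.3},{"xyz":[0,0,4.9],"delta_rot":[0,0,0],"claw":0.3},{"xyz":[0,0,5.38],"delta_rot":[0,0,0],"claw":0.3},{"xyz":[0,0,5.38],"delta_rot":[0,0,0],"claw":0.3},{"xyz":[0,0,5.38],"delta_rot":[0,0,0],"claw":0.6},{"xyz":[0,0,5.38],"delta_rot":[0,0,0],"claw":0.8},{"xyz":[0,0,5.38],"delta_rot":[0,0,0],"claw":0.9},{"xyz":[0,0,5.38],"delta_rot":[0,0,0],"claw":0.9},{"xyz":[0,0,5.38],"delta_rot":[0,0,0],"claw":0.9},{"xyz":[0,0,4.9],"delta_rot":[0,0,0],"claw":0.9},{"xyz":[0,0,3.6],"delta_rot":[0,0,0],"claw":0.9},{"xyz":[0,0,2.1],"delta_rot":[0,0,0],"claw":0.9},{"xyz":[0,0,1],"delta_rot":[0,0,0],"claw":0.9},{"xyz":[-0.6,0.8,1],"delta_rot":[0,0,0],"claw":0.9},{"xyz":[-1.7,2.3,1],"delta_rot":[0,0,0],"claw":0.9},{"xyz":[-2.8,3.8,1],"delta_rot":[0,0,0],"claw":0.9},{"xyz":[-3.56,4.78,1],"delta_rot":[0,0,0],"claw":0.9},{"xyz":[-3.56,4.78,1],"delta_rot":[0,0,0],"claw":0.9},{"xyz":[-3.56,4.78,1],"delta_rot":[0,0,0],"claw":0.9}]' 15; python3 - <<'E'
from h import *
w=cam('wrist')
for k in ['yellow','red']:
    for ce,st in blobs(w,k,amin=300)[0]: print(k,ce,st,plane(w,*ce,.21).round(4),plane(w,*ce,.008).round(4))
E
```

```text
time_s: 10.7
tcp_pos: [0.5599, 0.2685, 0.1508]
eef_rot: [-179.9, -0.1, 180.0]
contact_force: [-0.2, 0.3, -0.3]
gripper_width: 0.0273
gripper_force: 15.0
yellow [ 77.  131.9] [ 58 118  39  29 915] [0.4943 0.1896 0.21  ] [0.5059 0.0288 0.008 ]
yellow [318.1 184.9] [ 289  157   59   56 2659] [0.5122 0.2687 0.21  ] [0.5604 0.2689 0.008 ]
yellow [318.3 232.7] [292 220  52  35 788] [0.5299 0.2688 0.21  ] [0.6141 0.269  0.008 ]
yellow [257.2 269.9] [252 244  12  52 324] [0.5448 0.2459 0.21  ] [0.6593 0.1997 0.008 ]
yellow [378.  270.3] [372 244  12  52 338] [0.545 0.291 0.21 ] [0.66   0.3367 0.008 ]
yellow [340.4 307. ] [ 169  283  338   36 5305] [0.5609 0.2773 0.21  ] [0.7082 0.295  0.008 ]
red [420.3 198.1] [ 391  171   60   55 2587] [0.517  0.3043 0.21  ] [0.5749 0.3769 0.008 ]
red [187.9 189.6] [169 179  29  29 313] [0.5139 0.2237 0.21  ] [0.5653 0.1323 0.008 ]
red [158.3 206.4] [ 136  187   45   40 1322] [0.5199 0.2126 0.21  ] [0.5838 0.0985 0.008 ]
```

```bash
python3 -m crank '[{"xyz":[0,0,1.5],"delta_rot":[0,0,0],"claw":0.9},{"xyz":[0,0,3.0],"delta_rot":[0,0,0],"claw":0.9},{"xyz":[0,0,3.9],"delta_rot":[0,0,0],"claw":0.9},{"xyz":[0,0,4.2],"delta_rot":[0,0,0],"claw":0.9},{"xyz":[0,0,4.27],"delta_rot":[0,0,0],"claw":0.9},{"xyz":[0,0,4.27],"delta_rot":[0,0,0],"claw":0.9},{"xyz":[0,0,4.27],"delta_rot":[0,0,0],"claw":0.5},{"xyz":[0,0,4.27],"delta_rot":[0,0,0],"claw":0.4},{"xyz":[0,0,4.27],"delta_rot":[0,0,0],"claw":0.3},{"xyz":[0,0,4.27],"delta_rot":[0,0,0],"claw":0.3},{"xyz":[0,0,3.8],"delta_rot":[0,0,0],"claw":0.3},{"xyz":[0,0,2.3],"delta_rot":[0,0,0],"claw":0.3},{"xyz":[0,0,0.5],"delta_rot":[0,0,0],"claw":0.3},{"xyz":[0,0,-1],"delta_rot":[0,0,0],"claw":0.3},{"xyz":[0,-1.4,-1],"delta_rot":[0,0,0],"claw":0.3},{"xyz":[-0.03,-3.2,-1],"delta_rot":[0,0,0],"claw":0.3},{"xyz":[-0.07,-4.6,-1],"delta_rot":[0,0,0],"claw":0.3},{"xyz":[-0.07,-4.6,-1],"delta_rot":[0,0,0],"claw":0.3},{"xyz":[-0.07,-4.6,-1],"delta_rot":[0,0,0],"claw":0.3}]' 15; python3 - <<'E'
from h import *
w=cam('wrist');cv2.imwrite(f'pics/4wrist.png',w['img'])
for k in ['red','yellow']:
    for ce,st in blobs(w,k,amin=200)[0]: print(k,ce,st,plane(w,*ce,.07).round(4),plane(w,*ce,.008).round(4))
E
```

```text
time_s: 13.12
tcp_pos: [0.563, 0.1311, 0.1825]
eef_rot: [180.0, 0.1, 180.0]
contact_force: [0.5, 0.1, 0.4]
gripper_width: 0.0612
gripper_force: 0.0
red [529.4 187.7] [ 501  163   58   52 2336] [0.5596 0.3307 0.07  ] [0.5753 0.3764 0.008 ]
red [319.1 191.6] [303 171  33  41 987] [0.5631 0.1326 0.07  ] [0.5795 0.1329 0.008 ]
yellow [ 56.9 114.8] [ 39 102  37  27 791] [ 0.4927 -0.0982  0.07  ] [ 0.493  -0.1507  0.008 ]
yellow [ 88.8 114.3] [ 75 104  23  21 262] [ 0.4923 -0.0701  0.07  ] [ 0.4926 -0.1161  0.008 ]
yellow [248.  126.1] [233 114  31  26 635] [0.5027 0.0693 0.07  ] [0.5053 0.0552 0.008 ]
yellow [446.9 180.4] [ 411  150   75   60 2809] [0.5524 0.2521 0.07  ] [0.5665 0.2799 0.008 ]
yellow [198.3 269.3] [190 243  22  53 516] [0.6447 0.0095 0.07  ] [ 0.6799 -0.0184  0.008 ]
yellow [436.4 268.9] [425 244  22  53 475] [0.6448 0.2522 0.07  ] [0.68   0.2799 0.008 ]
yellow [424.2 313.3] [ 237  305  337   14 3229] [0.6977 0.2448 0.07  ] [0.745  0.2708 0.008 ]
```

View pics/4wrist.png

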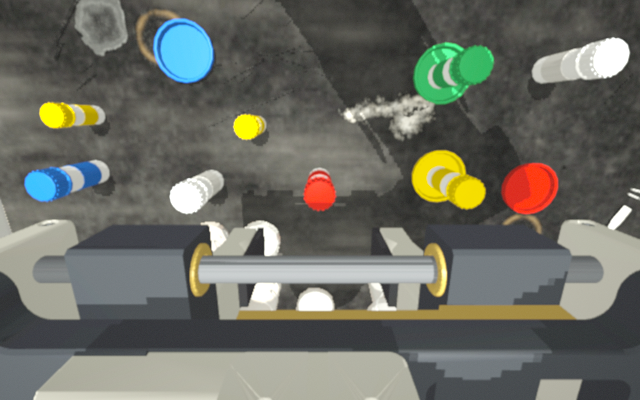

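Wrist view: the yellow tube stands in its dish (cap (466,192)). The red cap is at (319,190), centred between the fingers, and there are beakers close behind it. I'll grip at yaw 160° so the gripper body stays away from them, then carry the tube to the red dish.

```bash
python3 -m crank '[{"xyz":[0,0,0.5],"delta_rot":[0,0,10],"claw":0.3},{"xyz":[0,0,1.8],"delta_rot":[0,0,20],"claw":0.3},{"xyz":[0,0,3.6],"delta_rot":[0,0,20],"claw":0.3},{"xyz":[0,0,4.9],"delta_rot":[0,0,20],"claw":0.3},{"xyz":[0,0,5.38],"delta_rot":[0,0,20],"claw":0.3},{"xyz":[0,0,5.38],"delta_rot":[0,0,20],"claw":0.5},{"xyz":[0,0,5.38],"delta_rot":[0,0,20],"claw":0.7},{"xyz":[0,0,5.38],"delta_rot":[0,0,20],"claw":0.9},{"xyz":[0,0,5.38],"delta_rot":[0,0,20],"claw":0.9},{"xyz":[0,0,5.38],"delta_rot":[0,0,20],"claw":0.9},{"xyz":[0,0,4.9],"delta_rot":[0,0,20],"claw":0.9},{"xyz":[0,0,3.6],"delta_rot":[0,0,20],"claw":0.9},{"xyz":[0,0,2.1],"delta_rot":[0,0,20],"claw":0.9},{"xyz":[0,0,1],"delta_rot":[0,0,20],"claw":0.9},{"xyz":[-0.1,1.2,1],"delta_rot":[0,0,16],"claw":0.9},{"xyz":[-0.15,3.0,1],"delta_rot":[0,0,9],"claw":0.9},{"xyz":[-0.25,4.9,1],"delta_rot":[0,0,3],"claw":0.9},{"xyz":[-0.35,6.7,1],"delta_rot":[0,0,0],"claw":0.9},{"xyz":[-0.4,8.17,1],"delta_rot":[0,0,0],"claw":0.9},{"xyz":[-0.4,8.17,1],"delta_rot":[0,0,0],"claw":0.9}]' 15; python3 - <<'E'
from h import *
w=cam('wrist')
for k in ['red']:
    for ce,st in blobs(w,k,amin=200)[0]: print(k,ce,st,plane(w,*ce,.21).round(4),plane(w,*ce,.008).round(4))
print(r.get_state()['tcp_pos'])
E
```

```text
time_s: 15.68
tcp_pos: [0.5742, 0.3789, 0.1514]
eef_rot: [-180.0, -0.0, -179.9]
contact_force: [-0.6, -0.5, -0.8]
gripper_width: 0.0277
gripper_force: 15.0
red [314.9 184.9] [ 286  157   59   57 2662] [0.5266 0.3779 0.21  ] [0.575  0.3761 0.008 ]
red [319.6 232.1] [293 219  52  36 773] [0.5441 0.3796 0.21  ] [0.6281 0.3812 0.008 ]
red [317.3 296.4] [ 281  284   73   26 1844] [0.5708 0.3788 0.21  ] [0.7088 0.3788 0.008 ]
red [505.7 305.2] [496 293  19  27 307] [0.5746 0.4522 0.21  ] [0.7203 0.6008 0.008 ]
[0.57407181 0.3772954  0.15144329]
```

```bash
python3 -m crank '[{"xyz":[0,0,1.5],"delta_rot":[0,0,0],"claw":0.9},{"xyz":[0,0,3.0],"delta_rot":[0,0,0],"claw":0.9},{"xyz":[0,0,3.9],"delta_rot":[0,0,0],"claw":0.9},{"xyz":[0,0,4.2],"delta_rot":[0,0,0],"claw":0.9},{"xyz":[0,0,4.27],"delta_rot":[0,0,0],"claw":0.9},{"xyz":[0,0,4.27],"delta_rot":[0,0,0],"claw":0.9},{"xyz":[0,0,4.27],"delta_rot":[0,0,0],"claw":0.5},{"xyz":[0,0,4.27],"delta_rot":[0,0,0],"claw":0.4},{"xyz":[0,0,4.27],"delta_rot":[0,0,0],"claw":0.3},{"xyz":[0,0,4.27],"delta_rot":[0,0,0],"claw":0.3},{"xyz":[0,0,3.8],"delta_rot":[0,0,0],"claw":0.3},{"xyz":[0,0,2.3],"delta_rot":[0,0,0],"claw":0.3},{"xyz":[0,0,0.5],"delta_rot":[0,0,0],"claw":0.3},{"xyz":[0,0,-1],"delta_rot":[0,0,0],"claw":0.3}]' 15; python3 -m crank '[{"xyz":[0.05,-1.5,0],"delta_rot":[0,0,0],"claw":0.3},{"xyz":[0.15,-3.5,0],"delta_rot":[0,0,0],"claw":0.3},{"xyz":[0.2,-5.5,0],"delta_rot":[0,0,0],"claw":0.3},{"xyz":[0.3,-7.5,0],"delta_rot":[0,0,0],"claw":0.3},{"xyz":[0.4,-9.5,0],"delta_rot":[0,0,0],"claw":0.3},{"xyz":[0.5,-11.5,0],"delta_rot":[0,0,0],"claw":0.3},{"xyz":[0.6,-13.5,0],"delta_rot":[0,0,0],"claw":0.3},{"xyz":[0.65,-15.3,0],"delta_rot":[0,0,0],"claw":0.3},{"xyz":[0.67,-16.62,0],"delta_rot":[0,0,0],"claw":0.3},{"xyz":[0.67,-16.62,0],"delta_rot":[0,0,0],"claw":0.3},{"xyz":[0.67,-16.62,0],"delta_rot":[0,0,0],"claw":0.3}]' 15; python3 - <<'E'
from h import *
w=cam('wrist');cv2.imwrite(f'pics/5wrist.png',w['img'])
for k in ['blue']:
    for ce,st in blobs(w,k,amin=200)[0]: print(k,ce,st,plane(w,*ce,.07).round(4),plane(w,*ce,.008).round(4))
w=cam('scene');cv2.imwrite('pics/5scene.png',w['img'])
E
```

```text
time_s: 17.48
tcp_pos: [0.575, 0.3763, 0.1851]
eef_rot: [179.9, 0.1, -180.0]
contact_force: [0.5, 0.2, -0.2]
gripper_width: 0.0613
gripper_force: 0.0
time_s: 18.85
tcp_pos: [0.5546, -0.1224, 0.1822]
eef_rot: [180.0, 0.1, 180.0]
contact_force: [0.9, -0.3, 1.2]
gripper_width: 0.0615
gripper_force: 0.0
blue [430.4  58.9] [ 401   27   60   65 3025] [ 0.4396 -0.0275  0.07  ] [ 0.4296 -0.0058  0.008 ]
blue [315.7 190.7] [300 170  33  40 999] [ 0.5537 -0.1242  0.07  ] [ 0.57   -0.1246  0.008 ]
```

View pics/5wrist.png

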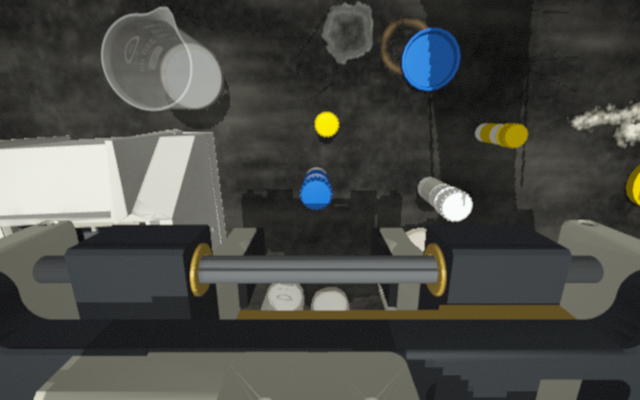

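View pics/5scene.png

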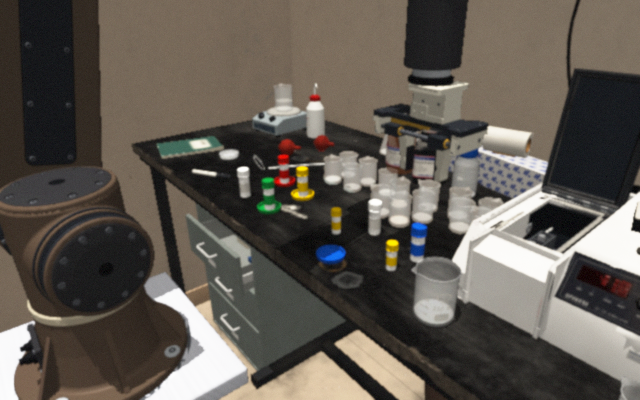

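Wrist view: the blue cap is at (316,190), centred between the fingers, and the centrifuge edge at x≈215 px stays outside the gripper body. The scene view shows green (268,195), yellow (303,183) and red (284,170) standing upright in their dishes.

```bash
python3 -m crank '[{"xyz":[0,-0.05,1.8],"delta_rot":[0,0,0],"claw":0.3},{"xyz":[0,-0.05,3.6],"delta_rot":[0,0,0],"claw":0.3},{"xyz":[0,-0.05,4.9],"delta_rot":[0,0,0],"claw":0.3},{"xyz":[0,-0.05,5.38],"delta_rot":[0,0,0],"claw":0.3},{"xyz":[0,-0.05,5.38],"delta_rot":[0,0,0],"claw":0.3},{"xyz":[0,-0.05,5.38],"delta_rot":[0,0,0],"claw":0.6},{"xyz":[0,-0.05,5.38],"delta_rot":[0,0,0],"claw":0.8},{"xyz":[0,-0.05,5.38],"delta_rot":[0,0,0],"claw":0.9},{"xyz":[0,-0.05,5.38],"delta_rot":[0,0,0],"claw":0.9},{"xyz":[0,-0.05,5.38],"delta_rot":[0,0,0],"claw":0.9},{"xyz":[0,-0.05,4.9],"delta_rot":[0,0,0],"claw":0.9},{"xyz":[0,-0.05,3.6],"delta_rot":[0,0,0],"claw":0.9},{"xyz":[0,-0.05,2.1],"delta_rot":[0,0,0],"claw":0.9},{"xyz":[0,-0.05,1],"delta_rot":[0,0,0],"claw":0.9},{"xyz":[0.8,0.7,1],"delta_rot":[0,0,0],"claw":0.9},{"xyz":[2.0,1.8,1],"delta_rot":[0,0,0],"claw":0.9},{"xyz":[3.2,2.9,1],"delta_rot":[0,0,0],"claw":0.9},{"xyz":[4.17,3.87,1],"delta_rot":[0,0,0],"claw":0.9},{"xyz":[4.17,3.87,1],"delta_rot":[0,0,0],"claw":0.9},{"xyz":[4.17,3.87,1],"delta_rot":[0,0,0],"claw":0.9}]' 15; python3 - <<'E'
from h import *
w=cam('wrist')
for k in ['blue']:
    for ce,st in blobs(w,k,amin=200)[0]: print(k,ce,st,plane(w,*ce,.21).round(4),plane(w,*ce,.008).round(4))
print(r.get_state()['tcp_pos'])
E
```

```text
time_s: 21.45
tcp_pos: [0.43, -0.0061, 0.1524]
eef_rot: [180.0, 0.1, -179.9]
contact_force: [0.3, 0.9, -0.9]
gripper_width: 0.0277
gripper_force: 15.0
blue [317.3 183.7] [ 288  156   59   56 2607] [ 0.3821 -0.0063  0.21  ] [ 0.43   -0.0064  0.008 ]
blue [316.9 232.2] [292 219  52  36 758] [ 0.4002 -0.0065  0.21  ] [ 0.4847 -0.0068  0.008 ]
blue [317.8 296.4] [ 281  284   75   26 1848] [ 0.4272 -0.0061  0.21  ] [ 0.5656 -0.0058  0.008 ]
[ 0.43009453 -0.00641819  0.15209117]
```

```bash
python3 -m crank '[{"xyz":[0,0,1.5],"delta_rot":[0,0,0],"claw":0.9},{"xyz":[0,0,3.0],"delta_rot":[0,0,0],"claw":0.9},{"xyz":[0,0,3.9],"delta_rot":[0,0,0],"claw":0.9},{"xyz":[0,0,4.2],"delta_rot":[0,0,0],"claw":0.9},{"xyz":[0,0,4.27],"delta_rot":[0,0,0],"claw":0.9},{"xyz":[0,0,4.27],"delta_rot":[0,0,0],"claw":0.9},{"xyz":[0,0,4.27],"delta_rot":[0,0,0],"claw":0.5},{"xyz":[0,0,4.27],"delta_rot":[0,0,0],"claw":0.4},{"xyz":[0,0,4.27],"delta_rot":[0,0,0],"claw":0.3},{"xyz":[0,0,4.27],"delta_rot":[0,0,0],"claw":0.3},{"xyz":[0,0,3.8],"delta_rot":[0,0,0],"claw":0.3},{"xyz":[0,0,2.3],"delta_rot":[0,0,0],"claw":0.3},{"xyz":[0,0,0.5],"delta_rot":[0,0,0],"claw":0.3},{"xyz":[0,0,-1.5],"delta_rot":[0,0,0],"claw":0.3},{"xyz":[0,-1.5,-3],"delta_rot":[0,0,0],"claw":0.3},{"xyz":[0,-3.5,-4],"delta_rot":[0,0,0],"claw":0.3},{"xyz":[0,-5.5,-4],"delta_rot":[0,0,0],"claw":0.3},{"xyz":[0,-7.5,-4],"delta_rot":[0,0,0],"claw":0.3},{"xyz":[0,-7.5,-4],"delta_rot":[0,0,0],"claw":0.3},{"xyz":[0,-7.5,-4],"delta_rot":[0,0,0],"claw":0.3}]' 15; python3 - <<'E'
from h import *
w=cam('top');cv2.imwrite('pics/6top.png',w['img'])
s=cam('scene');cv2.imwrite('pics/6scene.png',cv2.resize(s['img'][140:280,220:420],None,fx=4,fy=4,interpolation=cv2.INTER_CUBIC))
for k in HUE:
    for n,c in(('top',w),('scn',s)):
      for ce,st in blobs(c,k)[0]:
        p=plane(c,*ce,.070)
        if p[0]<.6 and abs(p[1])<.45: print(n,k,ce,st,p.round(4),plane(c,*ce,.008).round(4))
E
```

```text
time_s: 24.0
tcp_pos: [0.429, -0.2315, 0.2712]
eef_rot: [180.0, -0.0, 179.9]
contact_force: [-1.2, 0.1, 0.2]
gripper_width: 0.0613
gripper_force: 0.0
top red [201.7 174.3] [187 159  31  31 686] [0.5613 0.3634 0.07  ] [0.5794 0.3812 0.008 ]
scn red [284.2 178.8] [274 170  22  17 229] [0.4993 0.257  0.07  ] [0.5817 0.3852 0.008 ]
top yellow [250.9 180.9] [237 166  29  31 368] [0.5484 0.2607 0.07  ] [0.5656 0.271  0.008 ]
top yellow [345.  206.7] [340 199  12  15  78] [0.4964 0.0663 0.07  ] [0.5097 0.0623 0.008 ]
top yellow [429.2 212.8] [422 205  17  15 107] [ 0.4859 -0.1048  0.07  ] [ 0.4985 -0.1214  0.008 ]
scn yellow [301.8 171. ] [295 166  14  11 134] [0.5638 0.2716 0.07  ] [0.6559 0.402  0.008 ]
scn yellow [302.2 192.1] [290 182  25  20 300] [0.4856 0.1624 0.07  ] [0.566  0.2765 0.008 ]
scn yellow [335.6 211.2] [330 206  12  11 117] [0.4811 0.0369 0.07  ] [0.5608 0.1323 0.008 ]
scn yellow [392.  245.1] [385 238  15  14 165] [ 0.4708 -0.1348  0.07  ] [ 0.549  -0.0649  0.008 ]
scn yellow [391.1 261.1] [385 257  13   9  93] [ 0.4309 -0.1706  0.07  ] [ 0.5032 -0.106   0.008 ]
top green [251.8 231.1] [239 218  28  27 517] [0.4437 0.2541 0.07  ] [0.4532 0.2638 0.008 ]
scn green [267.1 182.5] [261 177  13  12 137] [0.4542 0.2643 0.07  ] [0.5299 0.3937 0.008 ]
scn green [268.2 204.8] [256 195  26  19 251] [0.389  0.1554 0.07  ] [0.455  0.2685 0.008 ]
top blue [376.9 243.1] [363 229  29  29 643] [0.4227 0.0026 0.07  ] [ 0.4306 -0.0061  0.008 ]
scn blue [329.9 226. ] [323 219  15  15 190] [ 0.4305 -0.006   0.07  ] [0.5027 0.0831 0.008 ]
scn blue [330.2 252.4] [316 240  30  24 444] [ 0.3688 -0.0823  0.07  ] [ 0.4318 -0.0046  0.008 ]
```

View pics/6top.png

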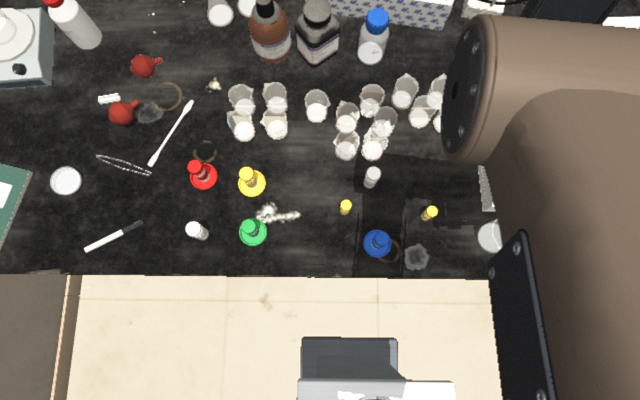

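View pics/6scene.png

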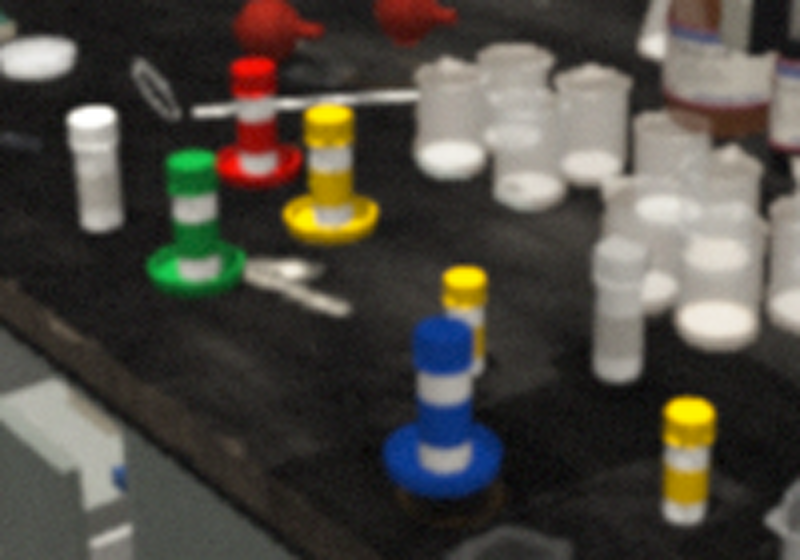

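All four tubes stand upright and centred in their dishes (crop: green (195,215), red (255,120), yellow (330,165), blue (443,400)). The white tubes haven't moved and the arm is clear. I'm handing in now.

```bash
python3 -c "
from plant import job
print(job.close_job())"
```

```text
the job is handed in; nothing more can be done
None
```

I handed the job in at about 24 s with the blue, red, yellow (largest) and green tubes standing centred in their matching dishes, both white tubes where they started and the gripper clear; the hand-in gave no verdict, so this rests on the final camera views.

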